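# Empty the tilting scrap tin by its side lever

### The job

Empty the scrap tin into the wooden box: with one finger push the tin's side lever right over to its stop so that the bent type bar, the cracked key cap and the worn roller all slide out into the box, then push the lever back the other way until the tin stands fully upright on its rest again. Only push the lever: do not pinch it, do not push on the tin itself, and do not touch the scrap. Leave the good parts and the tools lying where they are.

Things in the scene. Friction and masses are not known exactly. Their poses are not given: they have to be found in the camera images.
- lever_hub (a point): fixed point on the wooden stand: middle of the lever's hub, on the axis of the level tilting shaft, 150 mm above the shelf. Its frame turns with the stand: x along the shaft towards the tin, y level to the side the tin tips to (where the box is), z up. Towards +x: upright (46 mm wide, top 173 mm above the shelf) from 55 mm on, tin from 80 mm on. Free space towards -x and either side.
- knob (a point): centre of the black ball knob (26 mm across) on the lever's end, 110 mm from lever_hub. Its frame turns with the lever: z along the rod away from the hub.
- tipper (a joint): angle of lever and tin together, rad. 0 (stop): tin upright, lever leaning 50 degrees from upright to -y of lever_hub. Grows over the top to 1.833 (stop): tin tipped over, lever leaning 55 degrees to +y. Takes about 0.5 N m to start tipping (4 to 8 N at the knob), 0.3 N m to start back (friction 0.25); stays where it is left at any angle. Scrap slides out between about 1.0 and 1.83.
- tin: open scrap bin of bright tin, 150 mm along the shaft, 110 mm tall, flared pouring lip towards the box; hangs between two wooden uprights and turns with the lever. Origin on the shaft axis in the middle of its width; when upright, floor 65 mm below and 35 to 125 mm to -y, rim 45 mm above, lip 32 mm to +y, axes as lever_hub.
- scrapbox: open plywood box, 162 x 200 x 66 mm high, walls 6 mm, that stands on the shelf under the tin's lip and takes the scrap; fixed. Origin in the middle of its underside; x and y axes parallel to those of lever_hub (200 mm along y).
- typebar: scrap: bent flat steel type bar, about 95 mm long, 6 mm wide, 4 mm thick, 20 g, loose in the tin. Origin in its underside at the bend.
- keycap: scrap: cracked round black key cap, 17 mm across, 6 mm thick, 10 g, loose in the tin. Origin in the middle of its underside.
- roller: scrap: worn black rubber feed roller, 16 mm thick, 44 mm long, 25 g, loose in the tin. Origin on its surface in the middle of its length.
- pinion: good part, leave alone: brass carriage pinion, 42 mm across, 16 mm high, lying on the shelf near the lever. Origin in the middle of its underside.
- marginlever: good part, leave alone: chrome margin release lever, 95 mm long, 6 mm high, flat on the shelf near the lever. Origin in its underside about the middle.
- oilcan: leave alone: copper oil can, 62 mm across, spout up to 108 mm, standing on the shelf beyond the box. Origin in the middle of its underside.
- screwdriver: leave alone: screwdriver with a wooden handle, 170 mm long, under 35 mm high, lying on the shelf on the other side of the stand. Origin in its underside near the middle, long axis x.
- lever: the lever: 22 mm hub, then a straight round steel rod 10 mm thick to the knob. It swings in the upright plane through lever_hub at right angles to that frame's x axis, clear of everything. Origin in the middle of the hub, z along the rod towards the knob; turns with the tin.

How it is judged:
By the outcome, as a careful person would: the job done as asked, in the order asked, and still so for the second after the job is handed in, with the robot touching nothing.
It also fails if it takes over 59 s, if anything falls off the work surface, if the arm or the gripper's body presses on something with over 40 N, if the wrist force passes 120 N, or if a joint passes its speed limit or range.

### The arm

A 7-joint arm with a two-finger parallel gripper is mounted at the origin on the work surface. World frame = base frame: x ahead of the robot, y to its left, z up, the work surface at z = 0. Lengths are in m, angles in rad, forces in N, time in s.
With the tool pointing down it reaches from about 0.425 to 1.025 m from the base axis. Payload 3.6 kg.
Tool frame: the origin (TCP) lies midway between the tips of the shut fingers; the grasp point (between the pads) lies manip.tcp_to_grasp behind it (manip.tcp_to_grasp is the distance from the TCP to the grasp point, in m); z points along the fingers, x is the direction in which the jaws open and shut, and the axes are right-handed (so a half turn about z gives the same grasp; the last joint's range is limited). The gripper opens to 85 mm and grips with 20 to 120 N. Pads are 22 mm wide; open, the fingers measure 114 mm over their backs; the gripper's body (76 mm by 85 mm) begins 54 mm behind the grasp point. The pads swing forward as they close: fully open they stand 13 mm farther back than shut.
Start: joints at [-1.266, 0.591, 0.048, 1.609, -0.033, 0.943, -0.034], TCP at [0.281, 0.668, 0.231] pointing down, gripper open.
Joint ranges: [-2.69, 2.69], [-0.47, 2.24], [-1.27, 1.36], [0.19, 2.51], [-1.53, 4.68], [0.08, 2.07], [-3.09, 3.09]. Speed limits (rad/s): [2.57, 2.57, 3.14, 3.14, 3.14, 3.14, 3.14].

### API

Orientations are given as a rotation vector (axis times angle).
In Python, from station import manip gives the robot as it stands. Calls block until the motion is done:
- manip.move_pose(position, orientation): joint-space move of the TCP to a pose.
- manip.line_to(position, frame=None, v=0.15, threshold=None): straight line of the TCP; frame=None keeps the orientation; v is the mean speed in m/s. With threshold (N) it stops when the force on the tool has changed by that much, and returns True; else False.
- manip.movej(angles): joint-space move.
- manip.gripper_open() and manip.gripper_close(): open the fingers fully, or close them until they stop; the grip force is fixed at half the most.
- manip.pause(seconds).
- manip.solve_ik(position, orientation): joint angles nearest the present ones, or None.
- manip.camera(name): name is "scene" or "top" or "wrist"; returns the picture (420x560x3 uint8, blue, green, red); there is no depth.
- manip.get_calibration(name): a dict with "intrinsics" (3x3 intrinsics, pixels), "extrinsics" (4x4, takes a point from world to camera coordinates); the wrist camera has in their place "mount" (4x4, takes a point from camera to tool coordinates, whose origin is the TCP and whose axes are the tool frame's). Camera axes: x right, y up, looking along -z (the intrinsics and any distortion apply to the point x, -y, -z); pixel columns grow to the right and rows downward; lengths in m; the calibration is good to about 2 mm. A picture is of the moment at which its call begins: read the wrist's pose just before it. get_calibration takes no time and is no camera call.
A pose or a line that the arm cannot do raises manip.MotionError and nothing moves.
- manip.finish_job(): hands the job in, once; it reports no verdict.
Readings, each from a call of its own:
- manip.read_clock(): time.
- manip.read_joint_positions(): joint angles.
- manip.read_dq(): joint speeds.
- manip.read_joint_torque(): joint torques, N m.
- manip.read_eef_pos(): TCP position.
- manip.read_tool_rot(): TCP orientation.
- manip.read_force(): force on the tool from outside, world axes, zero at the start.
- manip.read_torque(): the same for the moment, N m.
- manip.read_width(): finger opening in m.
Only numpy, scipy, OpenCV 4.12 (cv2) and the standard library are available. Lean on these libraries where they do the work, as an engineer would, in place of code of your own. Each camera call takes 0.05 s, during which the arm holds its last target.

## Working session

There is one attempt and no reset: what is moved stays moved. The work goes in short steps, each a Python script; the robot and the scene stay as the last script left them, time stands still between calls to the robot, and variables do not carry over. Pictures are saved under pics/ and viewed, and the job is handed in when it is done.

```bash
mkdir -p pics; ls; python3 - <<'E'
from station import manip
import cv2,numpy as np
for n in ("scene","top","wrist"):
    cv2.imwrite(f"pics/{n}0.png",manip.camera(n))
    c=manip.get_calibration(n); print(n,{k:np.round(np.array(v),4).tolist() if not isinstance(v,str) else v for k,v in c.items()})
print(manip.read_clock(),manip.read_eef_pos(),manip.read_tool_rot(),manip.tcp_to_grasp,manip.read_width())
E
```

```text
pics
scene {'intrinsics': [[454.8706, 0.0, 277.3955], [0.0, 454.8706, 206.9997], [0.0, 0.0, 1.0]], 'extrinsics': [[0.0921, 0.9955, 0.0201, -0.0509], [-0.7156, 0.0521, 0.6966, 0.3305], [0.6924, -0.0785, 0.7172, -1.5256], [0.0, 0.0, 0.0, 1.0]]}
top {'intrinsics': [[506.3289, 0.0, 288.2747], [0.0, 506.3289, 201.6518], [0.0, 0.0, 1.0]], 'extrinsics': [[0.1406, -0.9901, -0.0022, -0.0713], [0.9691, 0.1371, 0.205, -0.6079], [-0.2027, -0.031, 0.9788, -0.9852], [0.0, 0.0, 0.0, 1.0]]}
wrist {'intrinsics': [[356.4184, 0.0, 279.4264], [0.0, 356.4184, 208.5992], [0.0, 0.0, 1.0]], 'mount': [[1.0, -0.0003, -0.001, 0.0004], [-0.0006, -0.9493, -0.3144, -0.0804], [-0.0009, 0.3144, -0.9493, -0.1414], [0.0, 0.0, 0.0, 1.0]]}
0.15 [0.28061123 0.66777513 0.23036539] [ 2.61567654e+00  1.73811548e+00 -2.30854380e-03] 0.0187 0.08553863144631141
```

View pics/scene0.png

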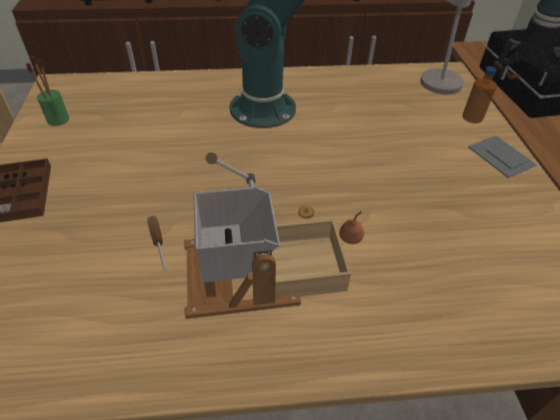

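View pics/top0.png

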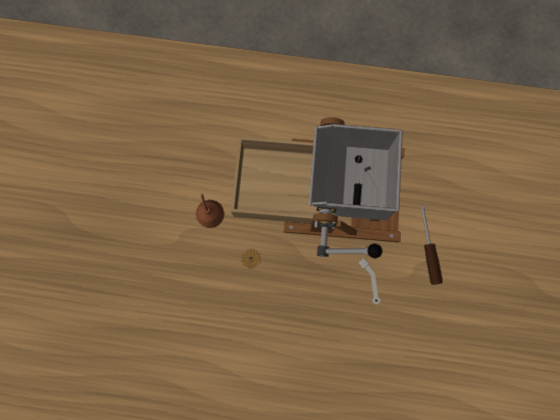

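View pics/wrist0.png

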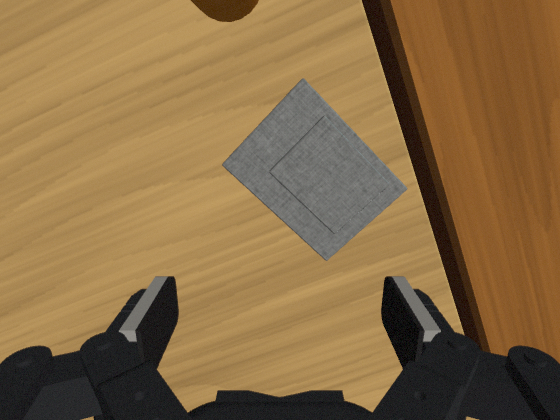

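The scene view shows the knob at about (212,158), the hub at about (250,180) and the tin to the far side. The top view shows the hub at about (323,251), the knob at about (375,251), the box to the left (+y), the pinion at (251,258) and the margin lever at (370,280). Next I'll measure the knob and hub.

```bash
cat > h.py <<'E'
import numpy as np,cv2
from station import manip
def ray(n,u,v):
    c=manip.get_calibration(n);K=np.array(c["intrinsics"]);E=np.array(c["extrinsics"])
    d=np.linalg.inv(K)@[u,v,1]; d=np.array([d[0],-d[1],-d[2]])
    R=E[:3,:3];o=-R.T@E[:3,3];d=R.T@d;return o,d/np.linalg.norm(d)
def plane(n,u,v,z):
    o,d=ray(n,u,v);return o+d*(z-o[2])/d[2]
def tri(r1,r2):
    (a,d),(b,e)=r1,r2
    s=np.linalg.lstsq(np.c_[d,-e],b-a,rcond=None)[0]
    p=a+s[0]*d;q=b+s[1]*e;return (p+q)/2,np.linalg.norm(p-q)
def proj(n,p):
    c=manip.get_calibration(n);K=np.array(c["intrinsics"]);E=np.array(c["extrinsics"])
    q=E[:3,:3]@p+E[:3,3];w=K@[q[0],-q[1],-q[2]];return w[:2]/w[2]
E
python3 - <<'E'
from h import *
t=cv2.imread("pics/top0.png");s=cv2.imread("pics/scene0.png")
def crop(im,x,y,w,h,k): return cv2.resize(im[y:y+h,x:x+w],None,fx=k,fy=k,interpolation=cv2.INTER_CUBIC)
cv2.imwrite("pics/tc.png",crop(t,270,190,140,120,5))
cv2.imwrite("pics/sc.png",crop(s,190,140,100,80,7))
def blob(im,x,y,w,h,thr):
    g=im[y:y+h,x:x+w].max(2); m=(g<thr).astype(np.uint8)
    n,l,st,ce=cv2.connectedComponentsWithStats(m)
    for i in range(1,n):
        if st[i,4]>40: print(st[i]+[x,y,0,0,0],ce[i]+[x,y])
blob(t,355,235,40,32,45)
blob(s,195,145,40,30,90)
print(plane("top",375,251,.2207),plane("top",323,251,.15))
print(tri(ray("top",375,251),ray("scene",212,158)))
E
```

```text
[368 244  14  14 154] [374.29220779 250.37012987]
[206 153  11  11  86] [211.12790698 157.84883721]
[ 0.51439579 -0.14978121  0.2207    ] [ 0.51021903 -0.06501001  0.15      ]
(array([ 0.51453068, -0.1475676 ,  0.220119  ]), np.float64(0.00455622876387254))
```

```bash
sleep 1; ls pics
```

```text
sc.png
scene0.png
tc.png
top0.png
wrist0.png
```

View pics/tc.png

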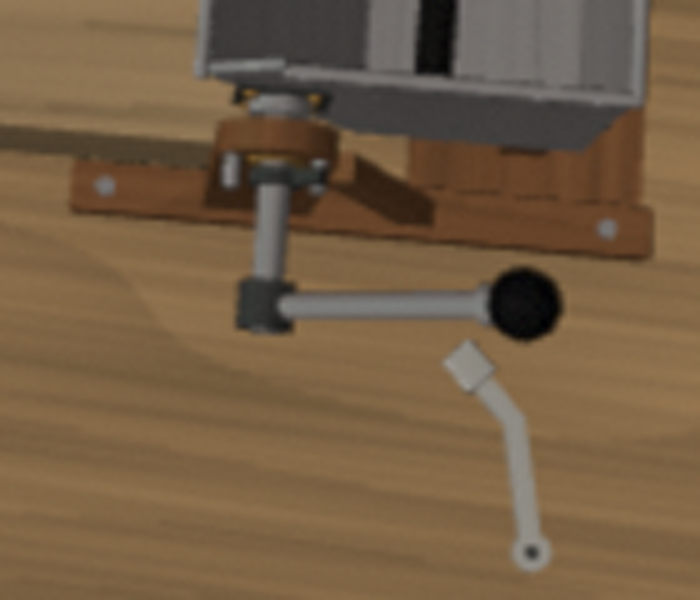

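View pics/sc.png

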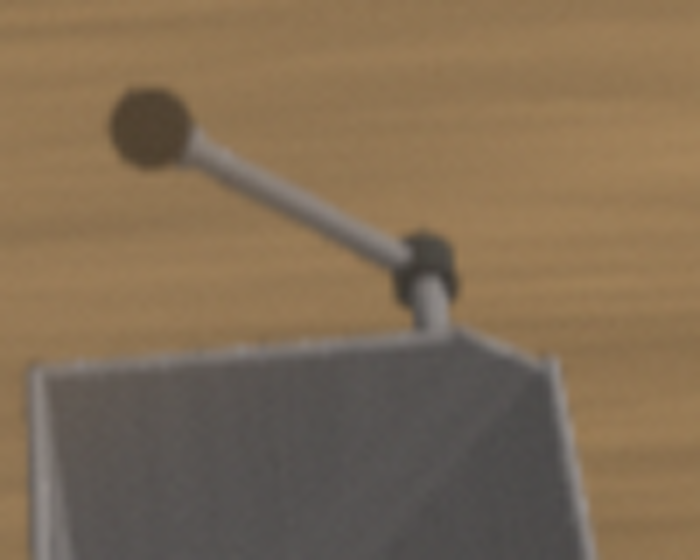

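```bash
python3 - <<'E'
from h import *
k,e=tri(ray("top",374.8,250.9),ray("scene",211.6,158.3));print("knob",k,e)
h,e=tri(ray("top",323.2,251),ray("scene",250.9,178.6));print("hub",h,e,np.linalg.norm(k-h),k-h)
a=plane("top",270+104/5,190+185/5,.015);b=plane("top",270+607/5,190+228/5,.015)
d=a-b;print(a,b,"screws yaw",np.degrees(np.arctan2(-d[0],d[1])))
d=h-k;print("lever yaw",np.degrees(np.arctan2(-d[0],d[1])))
# pinion, marginlever, oilcan
for n,u,v,z in (("pin",251,258,.016),("ml1",363.5,263,.006),("ml2",376,300,.006),("oil",210,214,.03)):print(n,plane("top",u,v,z))
for u,v in ((243,141),(234,216)): print("box corner",plane("top",u,v,.066))
for T in (k,h): print(proj("top",T),proj("scene",T))
E
```

```text
knob [ 0.51473468 -0.14791445  0.21937899] 0.003383175453818499
hub [ 0.51044052 -0.06324127  0.14975646] 0.004302471062581009 0.10970544075909403 [ 0.00429416 -0.08467318  0.06962253]
[0.56757784 0.00306749 0.015     ] [ 0.57931756 -0.21225137  0.015     ] screws yaw 3.1208194157870497
lever yaw 2.9032402923341967
pin [0.48994735 0.07716482 0.016     ]
ml1 [ 0.51392791 -0.16090348  0.006     ]
ml2 [ 0.44067608 -0.19541212  0.006     ]
oil [0.56881176 0.17678336 0.03      ]
box corner [0.72770935 0.12798255 0.066     ]
box corner [0.56584667 0.12067051 0.066     ]
[373.81261261 250.73705396] [210.82523804 158.22603043]
[322.06143825 250.76290778] [249.97546818 178.57079915]
```

Hub is about (0.5105, -0.0635, 0.150). The hub-knob distance of 109.7 mm and height of 149.8 mm match the given sizes, and the stand's yaw is about 3°. I'll close the gripper, go high to the -y side, then descend beside the knob and probe gently.

```bash
cat >> h.py <<'E'
from scipy.spatial.transform import Rotation as Ro
HUB=np.array([.5105,-.0635,.150]);YAW=np.radians(3.0)
X=np.array([np.cos(YAW),np.sin(YAW),0]);Y=np.array([-np.sin(YAW),np.cos(YAW),0]);Z=np.array([0,0,1.])
ROT=Ro.from_matrix(np.c_[Y,X,-Z]).as_rotvec()
def P(y,z,x=0): return HUB+X*x+Y*y+Z*z
def L(T): p=np.array(T)-HUB; return np.array([p@X,p@Y,p@Z])
E
python3 - <<'E'
from h import *
for y,z in ((-.18,.2),(-.14,.07),(0,.11),(.14,.063)):
    print(y, np.round(manip.solve_ik(P(y,z),ROT),2))
manip.gripper_close()
p=np.array(manip.read_eef_pos());p[2]=.38
manip.line_to(p,v=.3)
manip.move_pose(P(-.16,.2),ROT)
print(manip.read_clock(),L(manip.read_eef_pos()),manip.read_width(),np.round(manip.read_joint_positions(),2))
manip.line_to(P(-.16,.062),v=.15)
cv2.imwrite("pics/w1.png",manip.camera("wrist"));cv2.imwrite("pics/t1.png",manip.camera("top"));cv2.imwrite("pics/s1.png",manip.camera("scene"))
print(manip.read_clock(),manip.read_force())
E
```

```text
-0.18 [-0.18  0.33  0.71  1.84 -0.25  1.05  2.25]
-0.14 [ 0.06  0.41  0.31  2.01 -0.18  0.75  2.1 ]
0 [-0.2   0.3   0.29  2.06 -0.12  0.8   1.79]
0.14 [-0.3   0.35  0.07  2.11 -0.04  0.69  1.43]
4.7833 [ 0.0006042  -0.1592292   0.19990449] -0.00011088899480361832 [-0.36  0.37  0.92  1.87 -0.34  1.07  2.32]
6.0 [-0.28243777 -0.57852782  0.03422866]
```

```bash
python3 -c "
import cv2,numpy as np
t=cv2.imread('pics/t1.png')[170:320,250:450];s=cv2.imread('pics/s1.png')[60:240,120:320];w=cv2.imread('pics/w1.png')
cv2.imwrite('pics/m1.png',np.hstack([cv2.resize(t,(400,300)),cv2.resize(s[:150],(400,300))]))
"
```

```text
(no output)
```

View pics/m1.png

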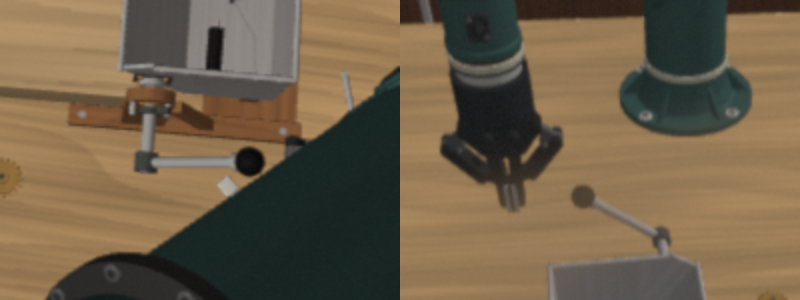

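View pics/w1.png

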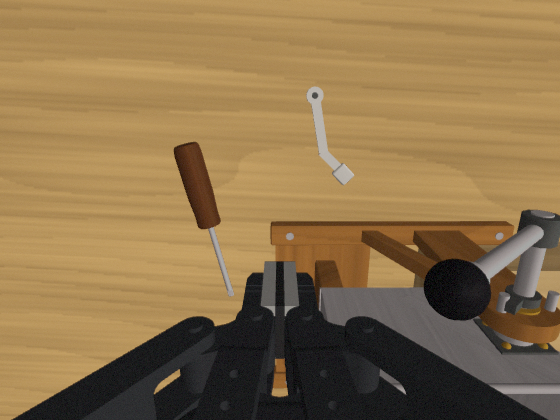

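The scene view shows the closed fingertips left of the knob at about the same height. In the wrist view the knob is at (457,289) and the baseboard edge is level, which confirms the yaw. I'll check the knob's x from the wrist ray, then probe.

```bash
python3 - <<'E'
from h import *
c=manip.get_calibration("wrist");K=np.array(c["intrinsics"]);M=np.array(c["mount"])
d=np.linalg.inv(K)@[457,289.5,1];d=np.array([d[0],-d[1],-d[2]])
R=Ro.from_rotvec(manip.read_tool_rot()).as_matrix();T=np.array(manip.read_eef_pos())
o=R@M[:3,3]+T;d=R@M[:3,:3]@d
print("knob local (wrist ray at z .2207)",L(o+d*(.2207-o[2])/d[2]))
f0=np.array(manip.read_force())
r=manip.line_to(P(-.095,.062),v=.03,threshold=4)
print(r,L(manip.read_eef_pos()),np.array(manip.read_force())-f0,manip.read_clock())
E
```

```text
knob local (wrist ray at z .2207) [ 0.00100886 -0.08413074  0.0707    ]
True [ 5.49916692e-05 -1.10753457e-01  6.20008545e-02] [ 1.35583239 -0.58351341  0.82978763] 7.5167
```

Contact came at the expected place: wrist ray gives knob y=-0.0841, and the finger half-thickness is about 13.5 mm. Now I'll push along the arc.

```bash
python3 - <<'E'
from h import *
s=.0265
def tip(ph,extra=0):
    a=np.radians(ph);return P(.11*np.sin(a)-s+extra,.11*np.cos(a)-.009+.010*(ph+50)/105)
for ph in (-40,-28,-16,-4,8,20,32,42,49):
    r=manip.line_to(tip(ph),v=.06,threshold=30)
    print(ph,r,np.round(L(manip.read_eef_pos()),4),np.round(manip.read_force(),1),round(manip.read_clock(),1))
    if r: break
else:
    r=manip.line_to(tip(55,.010),v=.02,threshold=15)
    print(r,np.round(L(manip.read_eef_pos())-L(tip(55)),4),np.round(manip.read_force(),1),manip.read_clock())
cv2.imwrite("pics/t2.png",manip.camera("top"));cv2.imwrite("pics/s2.png",manip.camera("scene"));cv2.imwrite("pics/w2.png",manip.camera("wrist"))
E
python3 -c "
import cv2,numpy as np
t=cv2.imread('pics/t2.png')[110:320,190:470];s=cv2.imread('pics/s2.png')[110:320,120:400]
cv2.imwrite('pics/m2.png',np.hstack([cv2.resize(t,(400,300)),cv2.resize(s,(400,300))]))
"
```

```text
-40 False [-0.0004 -0.0981  0.0767] [-2.1 -5.1  4. ] 8.0
-28 False [-0.0005 -0.0803  0.0911] [-3.2 -6.4  6.5] 8.5
-16 False [-0.0004 -0.0604  0.1018] [-4.3 -7.1 13.5] 9.1
-4 False [-0.0004 -0.0388  0.1085] [-7.6 -8.3 24.6] 9.6
8 False [ 0.0025 -0.0139  0.1092] [-1.1 -3.3 13.3] 10.1
20 False [-0.0003  0.0123  0.1006] [-0.  -0.2  0.4] 10.7
32 False [-0.0008  0.0329  0.0914] [-0.1  0.2 -0. ] 11.2
42 False [-0.0006  0.0481  0.0809] [-0.1 -0.6 -0.3] 11.7
49 False [-0.0005  0.0573  0.0721] [-0.4 -0.3 -0. ] 12.0
False [0.0003 0.0066 0.0013] [-2.5 -9.4  9.9] 13.125
```

View pics/m2.png

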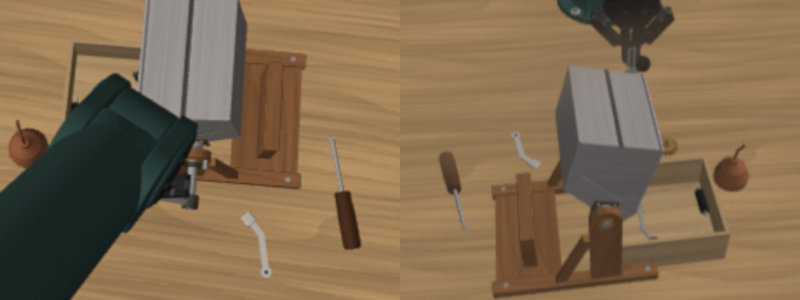

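View pics/w2.png

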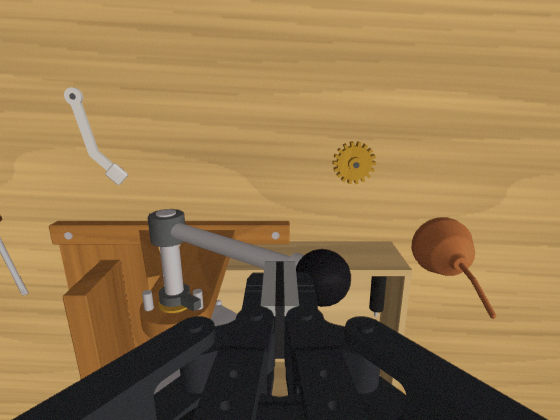

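The roller is in the box at (702,200), and the type bar shows at (645,225). Next: check whether the lever is really at its stop, and look closely at the box.

```bash
python3 - <<'E'
from h import *
c=manip.get_calibration("wrist");K=np.array(c["intrinsics"]);M=np.array(c["mount"])
d=np.linalg.inv(K)@[322,278,1];d=np.array([d[0],-d[1],-d[2]])
R=Ro.from_rotvec(manip.read_tool_rot()).as_matrix();T=np.array(manip.read_eef_pos())
o=R@M[:3,3]+T;d=R@M[:3,:3]@d
for a in (45,50,55): 
    z=.11*np.cos(np.radians(a)); print(a,.11*np.sin(np.radians(a)),L(o+d*(.15+z-o[2])/d[2]))
print("tcp",L(T))
f=np.array(manip.read_force());q=L(T)
r=manip.line_to(P(q[1]+.012,q[2]+.002),v=.02,threshold=25)
print(r,L(manip.read_eef_pos()),manip.read_force(),manip.read_clock())
manip.pause(.3)
s=manip.camera("scene");cv2.imwrite("pics/s3.png",cv2.resize(s[160:310,210:370],None,fx=4,fy=4,interpolation=cv2.INTER_CUBIC));
w=manip.camera("wrist");cv2.imwrite("pics/w3.png",cv2.resize(w[200:420,150:450],None,fx=2.6,fy=2.6,interpolation=cv2.INTER_CUBIC))
E
```

```text
45 0.07778174593052022 [-0.00744487  0.0879497   0.07778175]
50 0.08426488874308759 [-0.0034605   0.08886477  0.07070664]
55 0.0901067248717891 [0.0008269  0.08984943 0.06309341]
tcp [0.00027704 0.0701831  0.06538488]
False [0.00056513 0.07290973 0.06820065] [  0.77905949 -19.08757842  -1.05827034] 13.8833
```

View pics/s3.png

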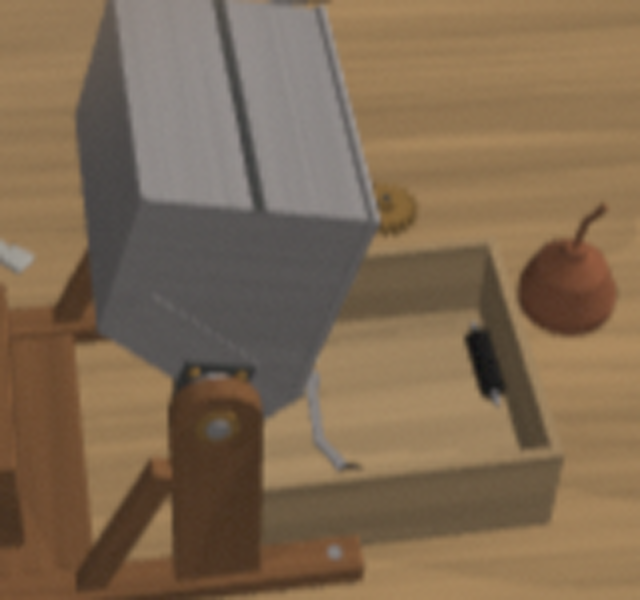

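View pics/w3.png

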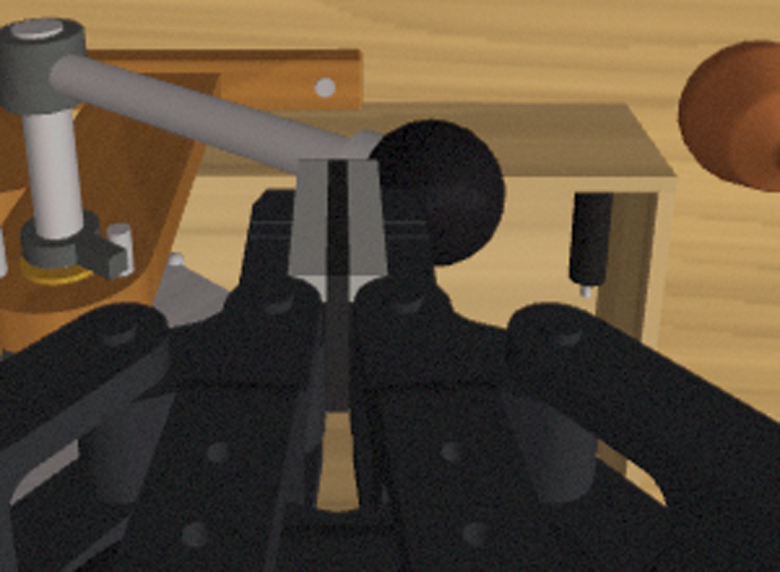

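The lever's stop arm sits against its peg and the force rose to 19 N with little travel, so the lever is at its stop. The key cap isn't visible yet, so I'll lift off, cross to the +y side and look into the box with the wrist camera.

```bash
python3 - <<'E'
from h import *
manip.line_to(P(.055,.075),v=.1)
manip.line_to(P(.045,.17),v=.2)
manip.line_to(P(.17,.17),v=.2)
print(manip.read_clock(),manip.read_force())
cv2.imwrite("pics/w4.png",manip.camera("wrist"))
s=manip.camera("top");cv2.imwrite("pics/t4.png",cv2.resize(s[110:320,190:470],None,fx=2.5,fy=2.5))
s=manip.camera("scene");cv2.imwrite("pics/s4.png",cv2.resize(s[130:310,180:370],None,fx=3,fy=3))
E
```

```text
16.1167 [ 0.87644658  0.89473169 -0.37524905]
```

View pics/w4.png

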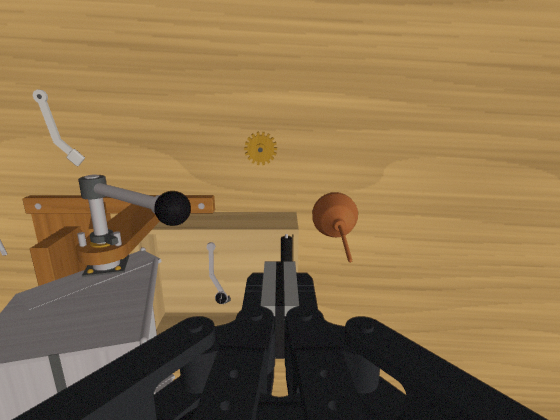

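View pics/s4.png

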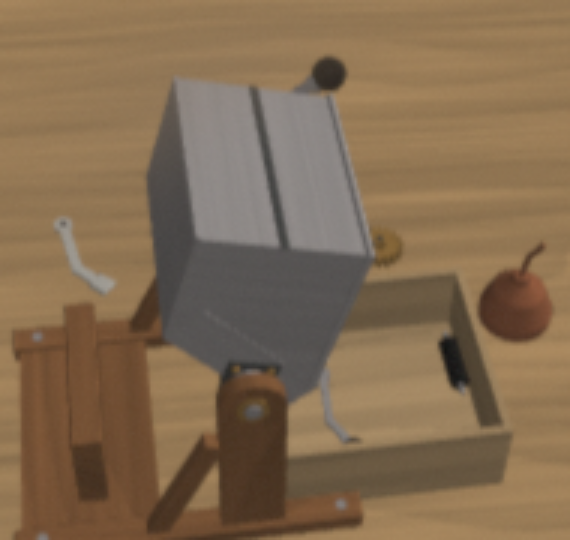

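All the scrap seems to be out. I'll zoom in to tell whether the black disc at (222,298) is the key cap or only the type bar's head.

```bash
python3 - <<'E'
import cv2,numpy as np
a=cv2.imread("pics/w4.png")[225:325,180:310];b=cv2.imread("pics/top0.png")[130:220,320:400]
a=cv2.resize(a,(400,400*100//130),interpolation=cv2.INTER_CUBIC);b=cv2.resize(b,(350,350*90//80),interpolation=cv2.INTER_CUBIC)
o=np.zeros((400,760,3),np.uint8);o[:a.shape[0],:400]=a;o[:b.shape[0],405:755]=b;cv2.imwrite("pics/z4.png",o)
E
```

```text
(no output)
```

View pics/z4.png

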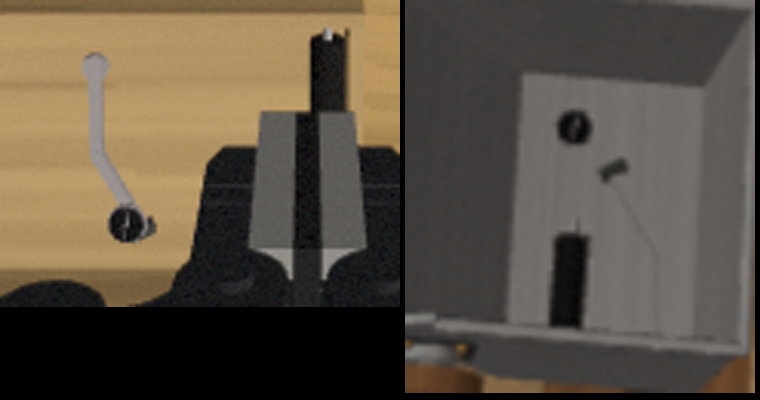

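View pics/t4.png

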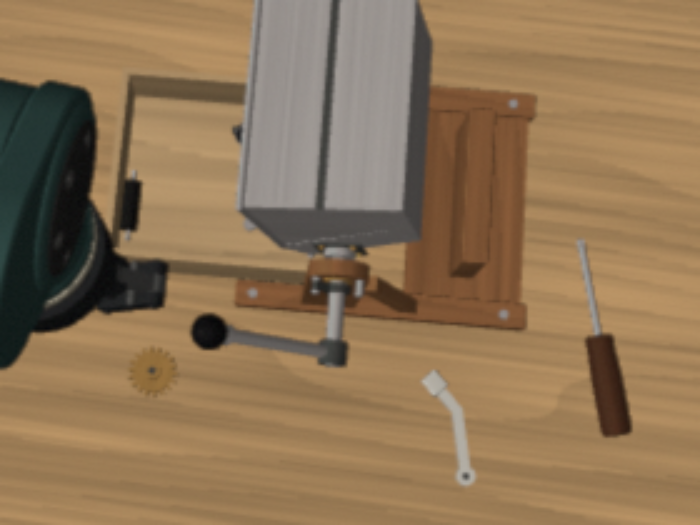

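All three pieces of scrap are in the box: bar, key cap lying on the bar's head, and roller. Now the return push from the +y side, with the tip held nearer the knob's equator. The upward force on the first push suggests the knob met the ledge of the finger.

```bash
python3 - <<'E'
from h import *
s=.0265
manip.line_to(P(.155,.064),v=.2)
f0=np.array(manip.read_force())
r=manip.line_to(P(.105,.064),v=.03,threshold=4)
y0=L(manip.read_eef_pos())[1];print(r,np.round(L(manip.read_eef_pos()),4),np.round(np.array(manip.read_force())-f0,1),manip.read_clock())
if r:
  def tip(ph,extra=0):
    a=np.radians(ph);return P(.11*np.sin(a)+s+extra,.11*np.cos(a)+.001-.004*np.cos(np.radians((ph-2.5)/52.5*90)))
  for ph in (49,42,32,20,8,-4,-16,-28,-38,-45):
    r=manip.line_to(tip(ph),v=.05,threshold=25)
    print(ph,r,np.round(L(manip.read_eef_pos()),4),np.round(manip.read_force(),1),round(manip.read_clock(),1))
    if r: break
  else:
    r=manip.line_to(tip(-50,-.012),v=.02,threshold=20)
    print(r,np.round(L(manip.read_eef_pos())-L(tip(-50)),4),np.round(manip.read_force(),1),manip.read_clock())
cv2.imwrite("pics/w5.png",manip.camera("wrist"))
t=manip.camera("top")[110:320,190:470];s=manip.camera("scene")[110:320,120:400]
cv2.imwrite('pics/m5.png',np.hstack([cv2.resize(t,(400,300)),cv2.resize(s,(400,300))]))
E
```

```text
True [-0.      0.1114  0.0639] [-0.5  0.3  2.5] 18.2917
49 False [0.     0.1092 0.0727] [ 0.2 -0.2  0.1] 18.6
42 False [0.0001 0.0997 0.0815] [-0.1  1.5 -0.1] 19.0
32 False [0.0001 0.0846 0.0919] [-0.5  0.7  1.2] 19.6
20 False [-1.000e-04  6.400e-02  1.009e-01] [0.3 0.5 0.5] 20.2
8 False [-0.      0.0416  0.106 ] [-0.3  0.5 -0.1] 20.8
-4 False [-0.      0.0186  0.1068] [-0.3 -0.1 -0.8] 21.4
-16 False [-1.000e-04 -4.000e-03  1.033e-01] [-0.6  0.5  0.4] 22.0
-28 False [-0.0001 -0.0254  0.0956] [ 0.9 -0.3 -0.5] 22.6
-38 False [-0.0002 -0.0415  0.0861] [ 0.2 -0.5  0.2] 23.1
-45 False [-0.0002 -0.0516  0.078 ] [ 0.3  0.  -0.9] 23.5
False [ 0.     -0.0118 -0.    ] [-0.  -0.1  0.3] 24.65
```

View pics/m5.png

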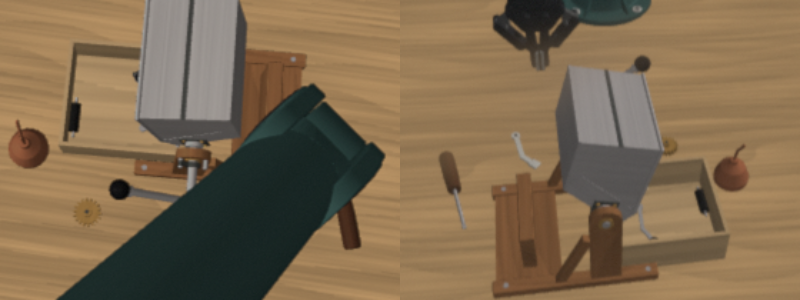

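View pics/w5.png

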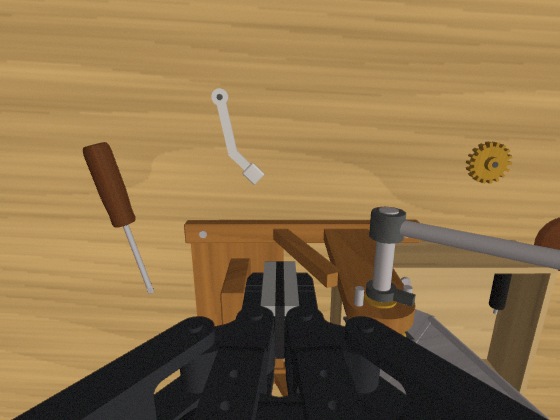

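The return push missed: the lever is still tipped, with the knob at (118,188) in the top panel, because the finger skated over it. The narrow tip's half-width is about 8 mm; the earlier 13.5 mm was the ledge. I'll go back and push with the corrected offset, tip 5 mm below the equator, checking the push force at each step.

```bash
python3 - <<'E'
from h import *
s=.021
manip.line_to(P(-.05,.17),v=.25)
manip.line_to(P(.155,.17),v=.25)
manip.line_to(P(.145,.059),v=.2)
manip.pause(.2)
f0=np.array(manip.read_force())
def tip(ph,extra=0):
    a=np.radians(ph);return P(.11*np.sin(a)+s+extra,.11*np.cos(a)-.002-.003*(ph+50)/105)
r=manip.line_to(P(.103,.0585),v=.03,threshold=6)
print(r,np.round(L(manip.read_eef_pos()),4),np.round(np.array(manip.read_force())-f0,1),manip.read_clock())
q=L(manip.read_eef_pos())
for ph in (51,47,42):
    r=manip.line_to(tip(ph),v=.04,threshold=25)
    print(ph,r,np.round(L(manip.read_eef_pos()),4),np.round(np.array(manip.read_force())-f0,1),round(manip.read_clock(),1))
    if r: break
cv2.imwrite("pics/w6.png",manip.camera("wrist"))
t=manip.camera("top")[110:320,190:470];s=manip.camera("scene")[110:320,120:400]
cv2.imwrite('pics/m6.png',np.hstack([cv2.resize(t,(400,300)),cv2.resize(s,(400,300))]))
E
```

```text
True [-1.00e-04  1.14e-01  5.86e-02] [0.2 1.9 2.5] 28.2333
51 False [-1.000e-04  1.092e-01  6.480e-02] [-2.3  7.5  6.6] 28.6
47 False [-0.      0.1043  0.0709] [-3.3  8.6  7.5] 29.0
42 False [-0.      0.0977  0.0779] [-3.7  8.3  9.7] 29.4
```

View pics/w6.png

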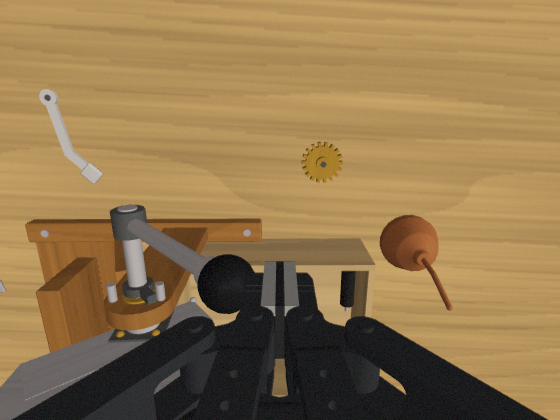

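View pics/m6.png

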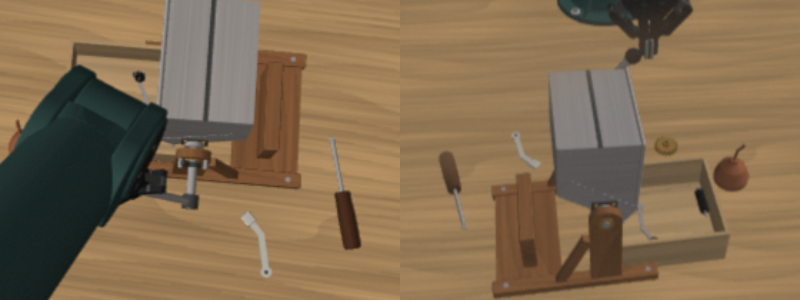

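The lever is now turning: the knob at (227,284) in the wrist view has moved up and the tin has tilted back, with the push at a steady 8 N or so. I'll check the true knob offset, then continue.

```bash
python3 - <<'E'
from h import *
c=manip.get_calibration("wrist");K=np.array(c["intrinsics"]);M=np.array(c["mount"])
d=np.linalg.inv(K)@[227,284,1];d=np.array([d[0],-d[1],-d[2]])
R=Ro.from_rotvec(manip.read_tool_rot()).as_matrix();T=np.array(manip.read_eef_pos())
o=R@M[:3,3]+T;d=R@M[:3,:3]@d
for a in (32,36,40,44):
    z=.11*np.cos(np.radians(a)); print(a,round(.11*np.sin(np.radians(a)),4),L(o+d*(.15+z-o[2])/d[2]))
E
```

```text
32 0.0583 [-0.00662703  0.07694795  0.09328529]
36 0.0647 [-0.00415986  0.07627687  0.08899187]
40 0.0707 [-0.00144355  0.07553803  0.08426489]
44 0.0764 [0.00150866 0.07473502 0.07912738]
```

The knob is at about 43° with an offset of 22.5 mm, as assumed. Continuing the arc.

```bash
python3 - <<'E'
from h import *
s=.022
def tip(ph,extra=0):
    a=np.radians(ph);return P(.11*np.sin(a)+s+extra,.11*np.cos(a)-.003)
for ph in (36,28,20,12,4,-4,-12,-20,-28,-36,-43):
    r=manip.line_to(tip(ph),v=.05,threshold=22)
    f=np.round(manip.read_force(),1)
    print(ph,r,np.round(L(manip.read_eef_pos()),4),f,round(manip.read_clock(),1))
    if r : break
cv2.imwrite("pics/w7.png",manip.camera("wrist"))
t=manip.camera("top")[110:320,190:470];s=manip.camera("scene")[110:320,120:400]
cv2.imwrite('pics/m7.png',np.hstack([cv2.resize(t,(400,300)),cv2.resize(s,(400,300))]))
E
```

```text
36 False [0.     0.088  0.0868] [-2.   5.4  9.5] 29.9
28 False [0.0001 0.0756 0.0954] [-4.1  6.1 14.2] 30.4
20 False [1.000e-04 6.210e-02 1.024e-01] [-5.6  8.4 20.6] 30.8
12 False [0.0002 0.0469 0.1079] [-9.5  9.  30.8] 31.3
4 False [0.0004 0.0295 0.1116] [-12.5   6.3  40.7] 31.7
-4 False [0.0018 0.012  0.109 ] [0.5 0.2 0.4] 32.2
-12 False [-0.0007 -0.0014  0.1041] [ 0.1  0.1 -0.9] 32.6
-20 False [-0.0002 -0.0161  0.1003] [-0.4  0.7 -0.7] 33.1
-28 False [-0.0002 -0.0301  0.094 ] [0.4 0.6 0.2] 33.6
-36 False [-0.0002 -0.043   0.0858] [-0.3 -0.  -0.1] 34.0
-43 False [-0.0003 -0.0534  0.0772] [ 0.3  0.4 -0.1] 34.4
```

View pics/w7.png

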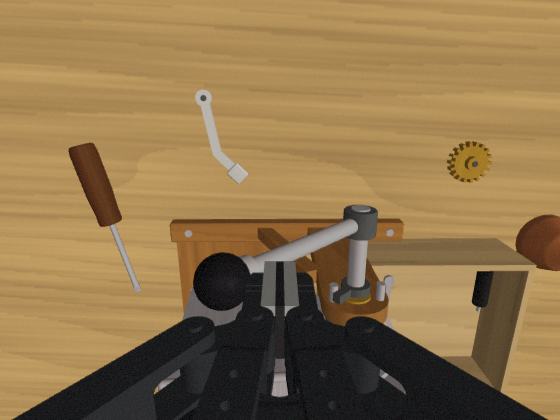

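View pics/m7.png

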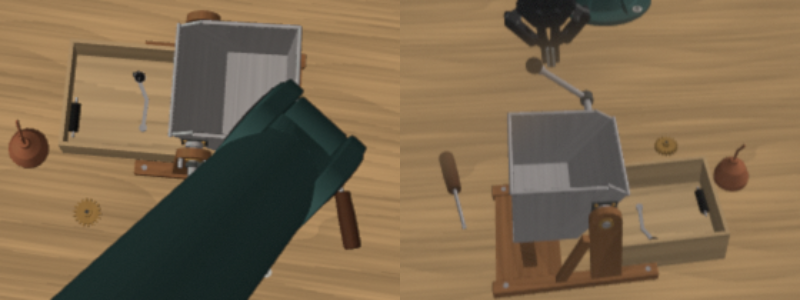

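The tin has nearly returned: the knob is at (222,282) in the wrist view, just ahead of the finger. It sprang ahead again at the top. Now the gentle final push to the stop.

```bash
python3 - <<'E'
from h import *
f0=np.array(manip.read_force())
a=np.radians(-50);s=.022
for y,z in ((-.060,.0697),(-.066,.0697),(-.069,.0697),(-.072,.0697),(-.075,.0697),(-.078,.0697)):
    r=manip.line_to(P(y,z),v=.02,threshold=18);f=np.array(manip.read_force())-f0
    print(y,r,np.round(L(manip.read_eef_pos()),4),np.round(f,1),manip.read_clock())
    if r or np.linalg.norm(f)>20: break
w=manip.camera("wrist");cv2.imwrite("pics/w8.png",w)
T=np.array(manip.read_eef_pos());R=Ro.from_rotvec(manip.read_tool_rot()).as_matrix();np.savez("w8.npz",T=T,R=R)
E
```

```text
-0.06 False [-0.0001 -0.0601  0.0696] [-0.  -0.8 -0.3] 35.2667
-0.066 False [ 0.     -0.0621  0.0695] [-1.6  7.3  3.3] 35.7167
-0.069 False [ 0.     -0.0623  0.0694] [-2.3 12.4  7.4] 36.0167
-0.072 False [-0.     -0.0626  0.0694] [-1.4 16.3 10.2] 36.3167
-0.075 False [-0.0001 -0.0627  0.0694] [-3.1 22.7 13.4] 36.6167
```

View pics/w8.png

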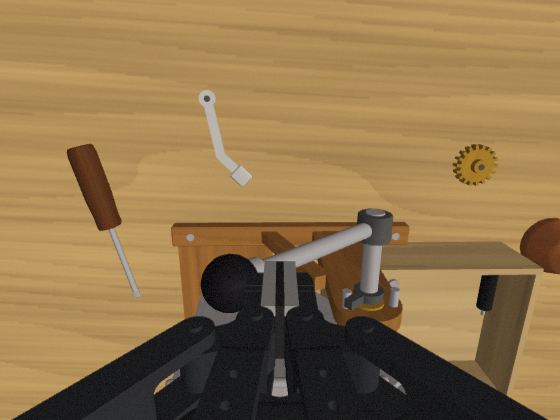

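Firm stop: the force rose from 7 to 23 N with only 0.6 mm of travel, at knob y of about -0.085 against 0.0843 expected. I'll back off and check.

```bash
python3 - <<'E'
from h import *
manip.line_to(P(-.045,.075),v=.1)
manip.line_to(P(-.03,.17),v=.2)
manip.line_to(P(.25,.22),v=.25)
manip.move_pose([.35,.5,.38],ROT)
manip.pause(.3)
t=manip.camera("top");s=manip.camera("scene")
cv2.imwrite("pics/t9.png",t);cv2.imwrite("pics/s9.png",s)
cv2.imwrite('pics/m9.png',np.vstack([np.hstack([cv2.resize(a[110:320,190:470],(400,300)),cv2.resize(b[110:320,120:400],(400,300))]) for a,b in ((t,s),(cv2.imread("pics/top0.png"),cv2.imread("pics/scene0.png")))]))
print(manip.read_clock(),manip.read_force())
def blob(im,x,y,w,h,thr):
    g=im[y:y+h,x:x+w].max(2); m=(g<thr).astype(np.uint8)
    n,l,st,ce=cv2.connectedComponentsWithStats(m)
    for i in range(1,n):
        if st[i,4]>40: print(st[i],ce[i]+[x,y])
blob(t,355,235,40,32,45);blob(s,195,145,40,30,90)
for n,a in(("top",t),("scene",s)):
    b=cv2.imread(f"pics/{n}0.png");d=cv2.absdiff(a,b).max(2)
    print(n,"knob/tin diff mean",d[120:320,310:450].mean() if n=="top" else d[180:300,120:280].mean())
E
```

```text
40.7583 [0.29289967 0.43597149 0.35790489]
[ 13   9  14  14 153] [374.33333333 250.39215686]
[11  8 11 11 85] [211.14117647 157.88235294]
top knob/tin diff mean 1.9368928571428572
scene knob/tin diff mean 1.9834895833333333
```

View pics/m9.png

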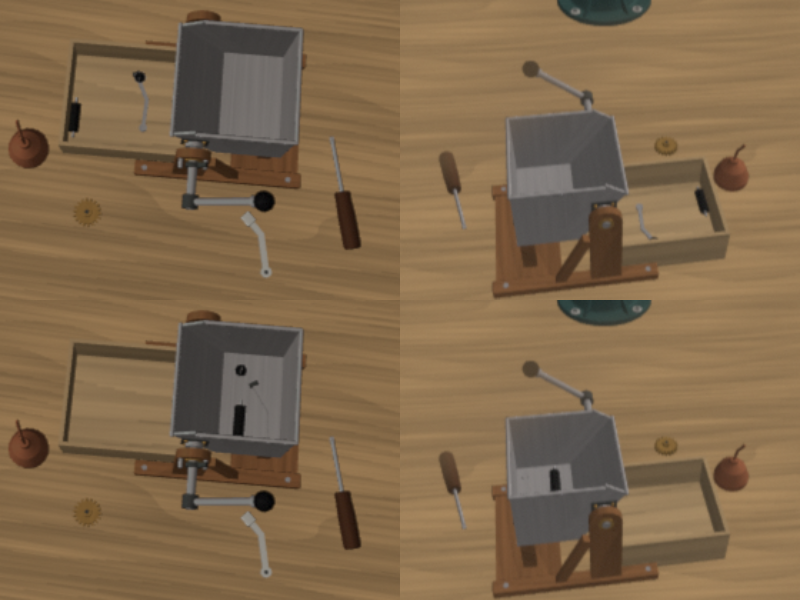

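The tin is empty and upright, the knob is back within 0.05 px of where it started, all three pieces are in the box, and everything else is unmoved.

```bash
python3 -c "
from station import manip
print(manip.finish_job(),manip.read_clock())"
```

```text
the job is handed in; nothing more can be done
the job is handed in; nothing more can be done
```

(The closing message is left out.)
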